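Fill a table's sauce caddy and leave the out-of-date jars

ROBOT

A 6-joint arm with a two-finger parallel gripper is mounted at the origin on the work surface. World frame = base frame: x ahead of the robot, y to its left, z up, the work surface at z = 0. Lengths are in m, angles in rad, forces in N, time in s.
With the tool pointing down it reaches from about 0.25 to 0.775 m from the base axis. Payload 4 kg.
Tool frame: the origin (TCP) lies on the centre line of the jaws, within the pads' length; the fingertips stand 25 mm ahead of it and the grasp point (between the pads) lies 6 mm ahead of it; z points along the fingers, y is the line along which they close (so a half turn about z gives the same grasp; the last joint's range is limited). The gripper opens to 94 mm and grips with 3 to 60 N. Pads are 16 mm wide; open, the fingers measure 119 mm over their backs; the gripper's body (75 mm by 177 mm) begins 78 mm behind the grasp point.
Start: joints at [1.154, 0.087, 1.371, -0, 1.684, -0.103], TCP at [0.17, 0.523, 0.198] pointing down, gripper open.
Joint ranges: [-3.1, 3.1], [-0.76, 2.03], [0.27, 2.55], [-1.08, 4.22], [0.17, 2.65], [-2.57, 2.57]. Speed limits (rad/s): [2.79, 2.79, 3.14, 3.14, 3.14, 3.14].

INTERFACE

Orientations are given as [roll, pitch, yaw] about the fixed x, y, z axes, in that order (R = Rz(yaw) Ry(pitch) Rx(roll)).
In Python, from bench import robot, imaging gives the robot as it stands. The module is installed in compiled form; this text tells all that it offers.
- The arm moves only by the tool drive_tool, never from a script. Its argument "series" is a list of rows, each a list of 3 entries, a list of its own where there are three numbers: the finger opening in m, from 0 to 0.094, then the shift along the tool's x, y, z in m, then the turn, a rotation vector about the tool's x, y, z in rad. A call has 1 to 5 rows; each row is the pose to reach, as a shift and turn from the pose commanded when the call began, along the tool's axes at that moment; what a row does not reach only later rows make up. A row lasts 1/8 s, in which the tool goes at most 62.5 mm and 10.7 degrees, less where a joint would pass 70% of its speed; a pose out of reach is approached as far as the arm can. A call with a gripper value outside its range is refused whole. The fingers move at their own pace and stop on an object; the grip force is fixed at half the most. Time passes only in rows, so rows that repeat a pose let the fingers close. It gives the time, the measured TCP pose, the force, the opening and the grip force at its end, in the units of the state.
- robot.get_obs(): the state, without advancing time (a new reading comes with each control period).
- imaging.snapshot(name): name is "side" or "top"; returns the picture (480x640x3 uint8, red, green, blue); there is no depth.
- imaging.get_calibration(name): a dict with "intrinsics" (3x3 intrinsics, pixels), "k1" (the pictures are not rectified: a ray, as slopes to the right and down, at radius r is drawn at 1 + k1 r^2 times it, then the intrinsics apply), "position" and "rotation" of the camera in the world. Camera axes: x right, y up, looking along -z (the intrinsics and any distortion apply to the point x, -y, -z); pixel columns grow to the right and rows downward; lengths in m; the calibration is good to about 2 mm. A picture is of the moment at which its call begins. get_calibration takes no time and is no camera call.
- robot.close_job(): hands the job in; it is judged then, once.
The state is a dict: "time": time; "joint_positions": joint angles; "qvel": joint speeds; "joint_torque": joint torques, N m; "tool_pos": TCP position; "ee_rot": TCP orientation; "wrist_force": force on the tool from outside, world axes, zero at the start; "wrist_torque": the same for the moment, N m; "width": finger opening in m; "finger_force": force on a finger pad.
Only numpy, scipy, OpenCV 4.12 (cv2) and the standard library are available. Lean on these libraries where they do the work, as an engineer would, in place of code of your own. Each camera call takes 0.05 s, during which the arm holds its last target. There are 200 camera calls.

TASK

Fill the black caddy for the next hot-pot table: stand the four sauce jars with plain red, green, yellow and white lids in it, each upright in the middle of the disc of its lid's colour, set down gently rather than dropped. The red-lidded and green-lidded jars with black tape across the lid are out of date: leave them standing where they are, and knock no jar over.

Things in the scene. Friction and masses are not known exactly. Their poses are not given: they have to be found in the camera images.
- jar_red_c (a point): Sauce jar with a plain red lid, dark red-brown contents and a paper label; round, 50 mm across and 75 mm tall, 0.16 kg give or take a quarter. This point is at its centre, 37.5 mm above its base; z is its upright axis. It stands among other jars and small tableware, at least 30 mm clear of each; the neighbours are no taller than 75 mm.
- jar_green_c (a point): Sauce jar with a plain green lid, dark green contents and a paper label; round, 50 mm across and 75 mm tall, 0.16 kg give or take a quarter. This point is at its centre, 37.5 mm above its base; z is its upright axis. It stands among other jars and small tableware, at least 30 mm clear of each; the neighbours are no taller than 75 mm.
- jar_yellow_c (a point): Sauce jar with a plain yellow lid, ochre contents and a paper label; round, 50 mm across and 75 mm tall, 0.16 kg give or take a quarter. This point is at its centre, 37.5 mm above its base; z is its upright axis. It stands among other jars and small tableware, at least 30 mm clear of each; the neighbours are no taller than 75 mm.
- jar_white_c (a point): Sauce jar with a plain white lid, cream contents and a paper label; round, 50 mm across and 75 mm tall, 0.16 kg give or take a quarter. This point is at its centre, 37.5 mm above its base; z is its upright axis. It stands among other jars and small tableware, at least 30 mm clear of each; the neighbours are no taller than 75 mm.
- pad_red: Fixed flat red disc, 74 mm across, 3 mm thick, in one of four bays (86 mm square, two by two, 90 mm apart centre to centre) of a fixed black caddy 184 mm square. Origin at the centre of its underside: a jar standing on it has its base 3 mm and its centre 40.5 mm above. The caddy's 4 mm walls and dividers rise 14 mm or less above this origin; its sides lie up to 0.4 rad off the world axes.
- pad_green: Fixed flat green disc, 74 mm across, 3 mm thick, in one of four bays (86 mm square, two by two, 90 mm apart centre to centre) of a fixed black caddy 184 mm square. Origin at the centre of its underside: a jar standing on it has its base 3 mm and its centre 40.5 mm above. The caddy's 4 mm walls and dividers rise 14 mm or less above this origin; its sides lie up to 0.4 rad off the world axes.
- pad_yellow: Fixed flat yellow disc, 74 mm across, 3 mm thick, in one of four bays (86 mm square, two by two, 90 mm apart centre to centre) of a fixed black caddy 184 mm square. Origin at the centre of its underside: a jar standing on it has its base 3 mm and its centre 40.5 mm above. The caddy's 4 mm walls and dividers rise 14 mm or less above this origin; its sides lie up to 0.4 rad off the world axes.
- pad_white: Fixed flat white disc, 74 mm across, 3 mm thick, in one of four bays (86 mm square, two by two, 90 mm apart centre to centre) of a fixed black caddy 184 mm square. Origin at the centre of its underside: a jar standing on it has its base 3 mm and its centre 40.5 mm above. The caddy's 4 mm walls and dividers rise 14 mm or less above this origin; its sides lie up to 0.4 rad off the world axes.
- old_red_c (a point): Out-of-date sauce jar, a look-alike to leave: the same red lid, but with a strip of black tape 16 mm wide right across its top; round, 50 mm across and 75 mm tall, 0.16 kg give or take a quarter. This point is at its centre, 37.5 mm above its base; z is its upright axis.
- old_green_c (a point): Out-of-date sauce jar, a look-alike to leave: the same green lid, but with a strip of black tape 16 mm wide right across its top; round, 50 mm across and 75 mm tall, 0.16 kg give or take a quarter. This point is at its centre, 37.5 mm above its base; z is its upright axis.
Mind the look-alikes: they are no part of the job. What is shaped like the part that bears jar_white_c but pink is not meant.

How it is judged:
At the end, for the whole second after the job is handed in: Each plain-lidded jar stands upright (within 0.1 rad), released and at rest, on the disc of its lid's colour, its axis within 14 mm of the disc's centre; both taped jars are within 20 mm of where they started (horizontal distance between jar_red_c and pad_red below 0.014 m and z of jar_red_c in the frame of pad_red between 0.036 and 0.045 m and angle between each of jar_red_c, jar_green_c, jar_yellow_c, jar_white_c's own z axis and vertical below 0.1 rad and linear speed of each of jar_red, jar_green, jar_yellow, jar_white below 0.02 m/s and horizontal distance between jar_green_c and pad_green below 0.014 m and z of jar_green_c in the frame of pad_green between 0.036 and 0.045 m and horizontal distance between jar_yellow_c and pad_yellow below 0.014 m and z of jar_yellow_c in the frame of pad_yellow between 0.036 and 0.045 m and horizontal distance between jar_white_c and pad_white below 0.014 m and z of jar_white_c in the frame of pad_white between 0.036 and 0.045 m and distance of each of old_red_c, old_green_c from where it was at the start of the episode below 0.02 m); the robot touches nothing.
It fails at once if an out-of-date jar is moved more than 20 mm (distance of any of old_red_c, old_green_c from where it was at the start of the episode above 0.02 m).
It fails at once if a jar is knocked over (tilts more than 40 degrees) (angle between any of jar_red_c, jar_green_c, jar_yellow_c, jar_white_c, old_red_c, old_green_c's own z axis and vertical above 0.7 rad).
It fails at once if a jar is dropped into the caddy: it moves faster than 0.5 m/s within the last 15 mm above its disc ((horizontal distance between jar_red_c and pad_red below 0.04 m and z of jar_red_c in the frame of pad_red below 0.0555 m and linear speed of jar_red above 0.5 m/s) or (horizontal distance between jar_green_c and pad_green below 0.04 m and z of jar_green_c in the frame of pad_green below 0.0555 m and linear speed of jar_green above 0.5 m/s) or (horizontal distance between jar_yellow_c and pad_yellow below 0.04 m and z of jar_yellow_c in the frame of pad_yellow below 0.0555 m and linear speed of jar_yellow above 0.5 m/s) or (horizontal distance between jar_white_c and pad_white below 0.04 m and z of jar_white_c in the frame of pad_white below 0.0555 m and linear speed of jar_white above 0.5 m/s)).
It also fails if it takes over 120 s, if anything falls off the work surface, if the arm or the gripper's body presses on something with over 40 N, if the wrist force passes 120 N, or if a joint passes its speed limit or range.

## Working session

There is one attempt and no reset: what is moved stays moved. The work goes in short steps, Python scripts to look and compute and a tool call to move; the robot and the scene stay as the last step left them, time stands still between calls to the robot, and variables do not carry over. Pictures are saved under pics/ and viewed, at most 14 in all, crops included, and the job is handed in when it is done.

Besides the shell and the picture viewer there is one more tool, called after ">>>" as name(argument=value, ...), one argument or row to a line, values as JSON. drive_tool: Moves the arm, as the interface text tells. Its arguments: {"type":"object","properties":{"series":{"type":"array"}},"required":["series"]}

```bash
mkdir -p pics
python3 - <<'E'
from bench import robot, imaging
import cv2
for n in("top","side"):
    cv2.imwrite(f"pics/{n}0.png",imaging.snapshot(n)[...,::-1]); c=imaging.get_calibration(n); print(n,c)
o=robot.get_obs(); print(o)
E
```

```text
top {'intrinsics': array([[549.65894752,   0.        , 323.02095029],
       [  0.        , 549.65894752, 221.47164306],
       [  0.        ,   0.        ,   1.        ]]), 'k1': -0.09691174973445663, 'position': array([0.38977285, 0.04782381, 1.32749613]), 'rotation': array([ 1.20365179e-01,  9.63464837e-04, -1.57097361e+00])}
side {'intrinsics': array([[443.85010479,   0.        , 319.37323699],
       [  0.        , 443.85010479, 242.62805908],
       [  0.        ,   0.        ,   1.        ]]), 'k1': -0.07716743686819227, 'position': array([ 0.51854637, -0.69818851,  0.77671402]), 'rotation': array([ 0.81387951, -0.01130726, -0.03144507])}
{'time': 0.1, 'joint_positions': array([ 1.15389304e+00,  8.78664145e-02,  1.37208238e+00, -3.82984372e-06,
        1.68357487e+00, -1.03175995e-01]), 'qvel': array([ 0.00046238, -0.00273051, -0.00504942, -0.002852  ,  0.00082995,
        0.00034592]), 'joint_torque': array([ 1.77702110e-03, -3.41249943e+01, -3.03302264e+01,  7.19266618e-02,
        3.03795724e-02, -7.92815490e-05]), 'tool_pos': array([0.16957707, 0.52268411, 0.19693977]), 'ee_rot': array([-3.13967153e+00, -1.95093809e-04,  2.82786474e+00]), 'wrist_force': array([-0.66969192,  1.33686724, -0.05431698]), 'wrist_torque': array([ 0.01952662,  0.01284205, -0.01165446]), 'finger_force': 0.0, 'width': 0.0939140258289084}
```

View pics/top0.png

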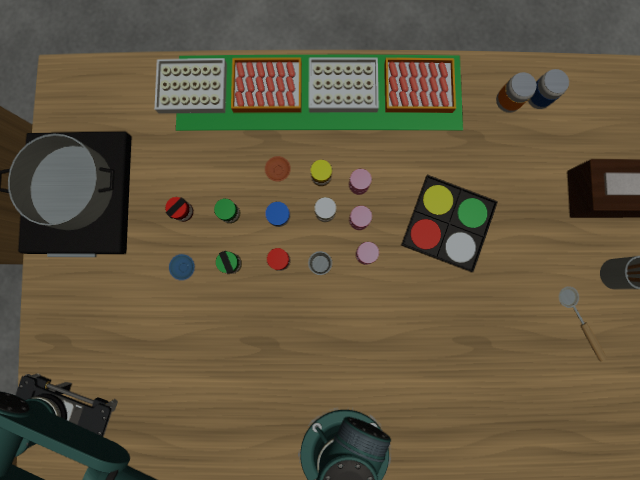

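View pics/side0.png

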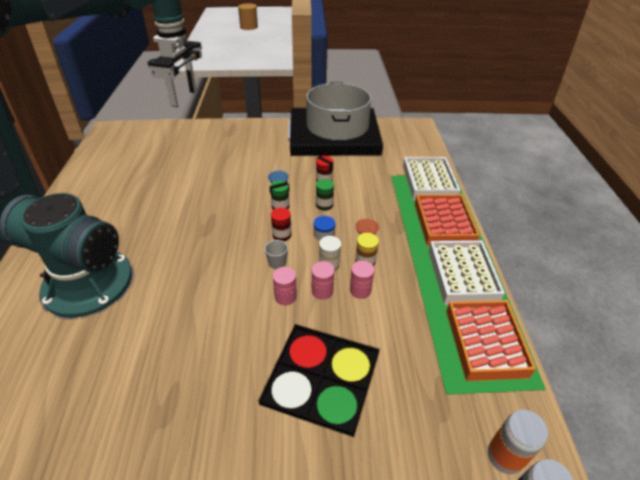

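The top view shows the plain jars at yellow (321,170), white (325,208), green (226,210) and red (278,259). The taped jars are at (178,208) and (228,262), and the discs are around (450,222). The side view agrees, with the caddy at about (320,378).

```bash
cat > h.py <<'E'
import numpy as np, cv2
from scipy.spatial.transform import Rotation as R
from bench import robot, imaging
def ray(n,uv):
    c=imaging.get_calibration(n); K=c["intrinsics"]
    d=cv2.undistortPoints(np.array([[uv]],float),K,np.array([c["k1"],0,0,0,0.]))[0,0]
    return c["position"],R.from_euler("xyz",c["rotation"]).apply([d[0],-d[1],-1])
def plane(n,uv,z):
    p,d=ray(n,uv); return p+d*(z-p[2])/d[2]
def both(a,b):
    p,d=ray("top",a); q,e=ray("side",b)
    s=np.linalg.lstsq(np.c_[d,-e],q-p,rcond=None)[0]; A=p+d*s[0];B=q+e*s[1]
    return (A+B)/2,np.linalg.norm(A-B)
def mask(hsv,c):
    f=lambda lo,hi:cv2.inRange(hsv,lo,hi)
    if c=="red": return f((0,190,120),(5,255,255))|f((175,190,120),(180,255,255))
    if c=="green": return f((50,120,80),(75,255,255))
    if c=="yellow": return f((24,150,120),(34,255,255))
    return f((0,0,165),(180,45,255))
def blob(img,c,near,win=24):
    x,y=near; x0,y0=x-win,y-win; w=img[y0:y+win,x0:x+win]
    m=mask(cv2.cvtColor(w,cv2.COLOR_RGB2HSV),c)
    n,l,s,ce=cv2.connectedComponentsWithStats(m); i=1+np.argmax(s[1:,4])
    cn=max(cv2.findContours((l==i).astype(np.uint8),0,2)[0],key=cv2.contourArea)
    el=cv2.fitEllipse(cv2.convexHull(cn))
    return np.array(el[0])+[x0,y0],np.round(el[1],1)
def pads(side=True):
    t=imaging.snapshot("top")
    return {c:blob(t,c,p)[0] for c,p in dict(yellow=(438,199),green=(473,212),red=(426,234),white=(461,247)).items()}
E
python3 - <<'E'
from h import *
t=imaging.snapshot("top");s=imaging.snapshot("side")
J=dict(yellow=((321,170),(368,241)),white=((325,208),(330,245)),green=((226,210),(325,186)),red=((278,259),(281,215)))
P=dict(yellow=((438,199),(351,364)),green=((473,212),(337,405)),red=((426,234),(308,351)),white=((461,247),(291,390)))
for nm,D,z,w in(("jar",J,.075,16),("pad",P,.006,26)):
  for c,(a,b) in D.items():
    (ua,sa),(ub,sb)=blob(t,c,a,w),blob(s,c,b,w)
    print(nm,c,ua.round(1),sa,ub.round(1),sb,plane("top",ua,z).round(4),plane("side",ub,z).round(4),[np.round(v,4) for v in both(ua,ub)])
for p in((178,208),(228,262)): print("old",plane("top",p,.075).round(3))
E
```

```text
jar yellow [320.8 169.5] [20.5 21.2] [367.4 240.2] [15.2 21. ] [0.663  0.0542 0.075 ] [0.6616 0.0502 0.075 ] [array([0.6631, 0.0542, 0.0714]), np.float64(0.0014)]Traceback (most recent call last):
  File "<stdin>", line 7, in <module>
  File "h.py", line 23, in blob
    n,l,s,ce=cv2.connectedComponentsWithStats(m); i=1+np.argmax(s[1:,4])
                                                      ~~~~~~~~~^^^^^^^^^
    return _wrapfunc(a, 'argmax', axis=axis, out=out, **kwds)
    return bound(*args, **kwds)
ValueError: attempt to get argmax of an empty sequence
```

```bash
cat > m.py <<'E'
from h import *
t=imaging.snapshot("top");s=imaging.snapshot("side")
for i,p in((t,(325,208)),(s,(330,245)),(t,(461,247)),(s,(291,390)),(t,(325,220)),(s,(330,262))): print(cv2.cvtColor(i,cv2.COLOR_RGB2HSV)[p[1],p[0]],end=' ')
J=dict(yellow=((321,170),(368,241)),white=((325,208),(330,245)),green=((226,210),(325,186)),red=((278,259),(281,215)))
P=dict(yellow=((438,199),(351,364)),green=((473,212),(337,405)),red=((426,234),(308,351)),white=((461,247),(291,390)))
for nm,D,z,w in(("jar",J,.075,16),("pad",P,.006,26)):
  for c,(a,b) in D.items():
    (ua,sa),(ub,sb)=blob(t,c,a,w),blob(s,c,b,w)
    print(nm,c,ua.round(1),sa,ub.round(1),sb,plane("top",ua,z).round(4),plane("side",ub,z).round(4),[np.round(v,4) for v in both(ua,ub)])
for p in((178,208),(228,262)): print("old",plane("top",p,.075).round(3))
E
sed -i 's/(0,0,165),(180,45,255)/(0,0,140),(180,70,255)/' h.py; python3 m.py
```

```text
[ 95  10 155] [ 33  11 233] [ 95  10 155] [ 33  10 232] [18 51 65] [  7  60 169] jar yellow [320.8 169.5] [20.5 21.2] [367.4 240.2] [15.2 21. ] [0.663  0.0542 0.075 ] [0.6617 0.0503 0.075 ] [array([0.6631, 0.0542, 0.0715]), np.float64(0.0013)]
jar white [324.9 207.2] [20.  20.3] [329.7 243.2] [17.5 22.5] [0.5743 0.0446 0.075 ] [0.5735 0.0417 0.075 ] [array([0.5742, 0.0445, 0.0724]), np.float64(0.001)]
jar green [224.3 208.7] [20.2 20.9] [324.5 184.7] [11.2 17.7] [0.5711 0.277  0.075 ] [0.5707 0.2696 0.075 ] [array([0.5716, 0.2781, 0.0689]), np.float64(0.0008)]
jar red [277.2 258.5] [20.6 21.2] [280.2 214. ] [14.1 19.3] [0.4563 0.1536 0.075 ] [0.4563 0.1488 0.075 ] [array([0.4562, 0.1539, 0.0708]), np.float64(0.0007)]
pad yellow [437.7 199.4] [28.6 29.5] [350.3 364.2] [33.5 38. ] [ 0.6038 -0.2312  0.006 ] [ 0.603  -0.2329  0.006 ] [array([ 0.6037, -0.2316,  0.004 ]), np.float64(0.001)]
pad green [472.  212.5] [28.8 29.8] [336.5 404.5] [37.9 40.5] [ 0.5716 -0.315   0.006 ] [ 0.5708 -0.3169  0.006 ] [array([ 0.5715, -0.3157,  0.0037]), np.float64(0.001)]
pad red [425.6 232.6] [26.6 29.6] [307.6 351.1] [32.  36.7] [ 0.5225 -0.1995  0.006 ] [ 0.5192 -0.2006  0.006 ] [array([ 0.5209, -0.1999,  0.0052]), np.float64(0.0034)]
pad white [460.1 246.8] [28.2 29.1] [291.  389.5] [35.8 39.2] [ 0.4878 -0.2829  0.006 ] [ 0.4867 -0.2845  0.006 ] [array([ 0.4873, -0.2835,  0.0042]), np.float64(0.0012)]
old [0.573 0.385 0.075]
old [0.448 0.266 0.075]
```

```bash
cat > d.py <<'E'
import sys
from h import *
o=robot.get_obs(); T=R.from_euler("xyz",o["ee_rot"])
g=np.array([float(v) for v in sys.argv[1:4]])
print("t",o["time"],"tcp",o["tool_pos"].round(4),"rot",o["ee_rot"].round(4),"shift",T.inv().apply(g-o["tool_pos"]).round(4),"w",round(o["width"],4),"F",o["wrist_force"].round(2))
E
python3 d.py 0.5718 0.2775 0.17
```

```text
t 0.3 tcp [0.1697 0.523  0.1976] rot [-3.1408e+00 -1.0000e-04  2.8278e+00] shift [-0.4582 -0.1093  0.0276] w 0.0939 F [0.18 1.62 0.19]
```

>>> drive_tool(
  series=[
    [0.068,[-0.0625,-0.015,0.005],[0,0,0]],
    [0.068,[-0.12,-0.03,0.01],[0,0,0]],
    [0.068,[-0.18,-0.045,0.015],[0,0,0]],
    [0.068,[-0.24,-0.06,0.02],[0,0,0]],
    [0.068,[-0.3,-0.07,0.027],[0,0,0]],
  ],
)

```text
time: 0.92
tool_pos: [0.4351, 0.3628, 0.1713]
ee_rot: [3.141, 0.0, 2.828]
wrist_force: [0.0, 0.7, -0.2]
width: 0.0681
finger_force: 0.0
```

>>> drive_tool(
  series=[
    [0.068,[-0.055,-0.014,0],[0,0,0]],
    [0.068,[-0.11,-0.028,0],[0,0,0]],
    [0.068,[-0.156,-0.039,0],[0,0,0]],
    [0.068,[-0.156,-0.039,0],[0,0,0]],
    [0.068,[-0.156,-0.039,0],[0,0,0]],
  ],
)

```text
time: 1.55
tool_pos: [0.5694, 0.2789, 0.1707]
ee_rot: [-3.142, -0.001, 2.828]
wrist_force: [-0.0, 0.5, -0.1]
width: 0.068
finger_force: 0.0
```

```bash
python3 d.py 0.5718 0.2775 0.056; python3 -c "
from h import *
t=imaging.snapshot('top')[130:290,140:400];s=imaging.snapshot('side')[90:310,210:470]
cv2.imwrite('pics/a1.png',cv2.resize(np.vstack([t,s]),None,fx=1.55,fy=1.55,interpolation=2)[...,::-1])"
```

```text
t 1.55 tcp [0.5694 0.2789 0.1707] rot [-3.1415e+00 -1.2000e-03  2.8277e+00] shift [-0.0029 -0.0006  0.1147] w 0.068 F [-0.01  0.54 -0.11]
```

View pics/a1.png

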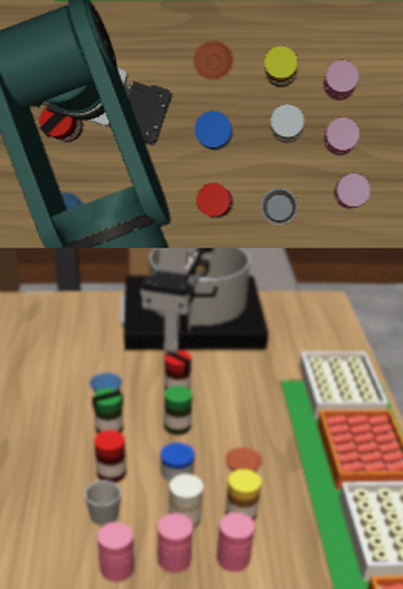

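The gripper hangs above the green jar: in the side crop the fingers are at (172,330), just over the green lid at (177,398). Descending.

>>> drive_tool(
  series=[
    [0.068,[-0.003,-0.001,0.03],[0,0,0]],
    [0.068,[-0.003,-0.001,0.06],[0,0,0]],
    [0.068,[-0.003,-0.001,0.09],[0,0,0]],
    [0.068,[-0.003,-0.001,0.114],[0,0,0]],
    [0.068,[-0.003,-0.001,0.114],[0,0,0]],
  ],
)

```text
time: 2.28
tool_pos: [0.5696, 0.2773, 0.0547]
ee_rot: [-3.139, -0.004, 2.83]
wrist_force: [-0.3, 0.4, -0.2]
width: 0.0683
finger_force: 0.0
```

>>> drive_tool(
  series=[
    [0.045,[0,0,0],[0,0,0]],
    [0.045,[0,0,0],[0,0,0]],
    [0.045,[0,0,0],[0,0,0]],
    [0.045,[0,0,0],[0,0,0]],
    [0.045,[0,0,0],[0,0,0]],
  ],
)

```text
time: 2.9
tool_pos: [0.5733, 0.2774, 0.059]
ee_rot: [3.139, 0.002, 2.828]
wrist_force: [-0.2, -0.1, 5.8]
width: 0.0487
finger_force: 30.0
```

>>> drive_tool(
  series=[
    [0.045,[0,0,-0.03],[0,0,0]],
    [0.045,[0,0,-0.07],[0,0,0]],
    [0.045,[0,0,-0.12],[0,0,0]],
    [0.045,[-0.018,-0.056,-0.125],[0,0,0]],
    [0.045,[-0.036,-0.112,-0.125],[0,0,0]],
  ],
)

```text
time: 3.52
tool_pos: [0.5723, 0.1583, 0.1826]
ee_rot: [3.141, 0.002, 2.83]
wrist_force: [0.8, -0.1, -2.0]
width: 0.049
finger_force: 30.0
```

>>> drive_tool(
  series=[
    [0.045,[-0.018,-0.056,0],[0,0,0]],
    [0.045,[-0.036,-0.112,0],[0,0,0]],
    [0.045,[-0.054,-0.168,0],[0,0,0]],
    [0.045,[-0.072,-0.224,0],[0,0,0]],
    [0.045,[-0.09,-0.28,0],[0,0,0]],
  ],
)

```text
time: 4.15
tool_pos: [0.5706, -0.1368, 0.181]
ee_rot: [3.142, -0.001, 2.828]
wrist_force: [0.0, -0.1, -1.4]
width: 0.0492
finger_force: 30.0
```

>>> drive_tool(
  series=[
    [0.045,[-0.018,-0.056,0],[0,0,0]],
    [0.045,[-0.036,-0.112,0],[0,0,0]],
    [0.045,[-0.05,-0.154,0],[0,0,0]],
    [0.045,[-0.056,-0.172,0],[0,0,0]],
    [0.045,[-0.056,-0.172,0],[0,0,0]],
  ],
)

```text
time: 4.78
tool_pos: [0.571, -0.3161, 0.1809]
ee_rot: [3.14, -0.002, 2.826]
wrist_force: [-0.7, 0.2, -1.0]
width: 0.0489
finger_force: 30.0
```

```bash
python3 d.py 0.5717 -0.3155 0.060; python3 -c "
from h import *
t=imaging.snapshot('top')[130:290,340:600];s=imaging.snapshot('side')[230:450,210:470]
cv2.imwrite('pics/a2.png',cv2.resize(np.vstack([t,s]),None,fx=1.55,fy=1.55,interpolation=2)[...,::-1])"; python3 d.py 0.5717 -0.3155 0.060
```

```text
t 4.775 tcp [ 0.571  -0.3161  0.1809] rot [ 3.1404e+00 -1.9000e-03  2.8264e+00] shift [-0.0007  0.0006  0.1209] w 0.0489 F [-0.7   0.16 -0.97]
t 4.875 tcp [ 0.5716 -0.3142  0.1817] rot [ 3.1403e+00 -8.0000e-04  2.8290e+00] shift [-0.0006 -0.0014  0.1217] w 0.0488 F [ 0.15  0.42 -2.21]
```

View pics/a2.png

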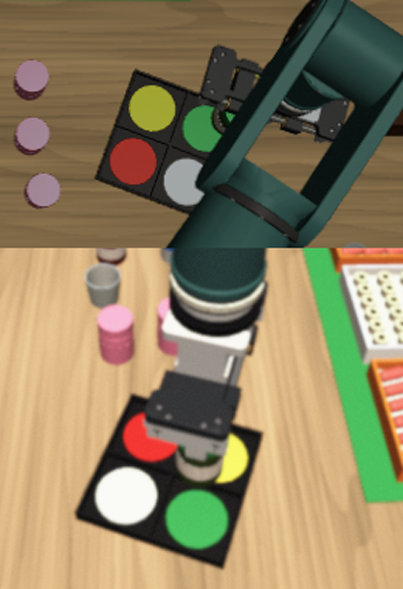

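The jar is held upright above the green disc: in the side crop it is at (198,460), about 120 mm above the disc at (197,518).

>>> drive_tool(
  series=[
    [0.045,[0,0,0.035],[0,0,0]],
    [0.045,[0,0,0.07],[0,0,0]],
    [0.045,[0,0,0.095],[0,0,0]],
    [0.045,[0,0,0.11],[0,0,0]],
    [0.045,[0,0,0.115],[0,0,0]],
  ],
)

```text
time: 5.5
tool_pos: [0.5715, -0.3144, 0.0664]
ee_rot: [3.141, -0.001, 2.829]
wrist_force: [0.3, 0.7, -1.4]
width: 0.0488
finger_force: 30.0
```

>>> drive_tool(
  series=[
    [0.045,[0,0,0.001],[0,0,0]],
    [0.045,[0,0,0.002],[0,0,0]],
    [0.045,[0,0,0.003],[0,0,0]],
    [0.045,[0,0,0.003],[0,0,0]],
    [0.045,[0,0,0.003],[0,0,0]],
  ],
)

```text
time: 6.12
tool_pos: [0.5723, -0.3164, 0.0661]
ee_rot: [-3.141, 0.003, 2.828]
wrist_force: [-1.2, 0.7, 5.0]
width: 0.0492
finger_force: 30.0
```

>>> drive_tool(
  series=[
    [0.068,[0,0,0],[0,0,0]],
    [0.068,[0,0,0],[0,0,0]],
    [0.068,[0,0,0],[0,0,0]],
    [0.068,[0,0,-0.02],[0,0,0]],
    [0.068,[0,0,-0.05],[0,0,0]],
  ],
)

```text
time: 6.75
tool_pos: [0.5709, -0.3155, 0.1143]
ee_rot: [3.141, -0.002, 2.828]
wrist_force: [0.1, -1.1, 0.2]
width: 0.0677
finger_force: 0.0
```

>>> drive_tool(
  series=[
    [0.068,[0,0,-0.055],[0,0,0]],
    [0.068,[0,0,-0.07],[0,0,0]],
    [0.068,[0.018,0.056,-0.07],[0,0,0]],
    [0.068,[0.036,0.112,-0.07],[0,0,0]],
    [0.068,[0.036,0.112,-0.07],[0,0,0]],
  ],
)

```text
time: 7.38
tool_pos: [0.5718, -0.1943, 0.1844]
ee_rot: [3.141, -0.0, 2.833]
wrist_force: [-0.5, -1.5, 0.8]
width: 0.0677
finger_force: 0.0
```

```bash
python3 d.py 0.6632 0.054 0.056
```

```text
t 7.375 tcp [ 0.5718 -0.1943  0.1844] rot [ 3.1405e+00 -1.0000e-04  2.8331e+00] shift [-0.0117  0.2642  0.1287] w 0.0677 F [-0.45 -1.45  0.78]
```

>>> drive_tool(
  series=[
    [0.068,[-0.002,0.06,0],[0,0,0]],
    [0.068,[-0.005,0.12,0],[0,0,0]],
    [0.068,[-0.007,0.18,0],[0,0,0]],
    [0.068,[-0.009,0.235,0],[0,0,0]],
    [0.068,[-0.0105,0.264,0.005],[0,0,0]],
  ],
)

```text
time: 8.0
tool_pos: [0.6642, 0.0516, 0.1788]
ee_rot: [3.141, 0.0, 2.83]
wrist_force: [-0.5, -0.1, 0.3]
width: 0.0685
finger_force: 0.0
```

>>> drive_tool(
  series=[
    [0.068,[0,0,0],[0,0,0]],
    [0.068,[0,0,0],[0,0,0]],
  ],
)

```text
time: 8.25
tool_pos: [0.6632, 0.0481, 0.1787]
ee_rot: [-3.141, -0.0, 2.827]
wrist_force: [0.5, 0.5, 0.0]
width: 0.0679
finger_force: 0.0
```

```bash
python3 d.py 0.6632 0.054 0.056; python3 -c "
from h import *
t=imaging.snapshot('top')
for c,p,w in(('green',(472,212),24),('red',(278,259),16)): u,s=blob(t,c,p,w); print(c,u,s,plane('top',u,.08 if c=='green' else .075))
t=t[130:290,300:560];s=imaging.snapshot('side')[230:450,210:470]
cv2.imwrite('pics/a3.png',cv2.resize(np.vstack([t,s]),None,fx=1.55,fy=1.55,interpolation=2)[...,::-1])"; python3 d.py 0.6632 0.054 0.056
```

```text
t 8.25 tcp [0.6632 0.0481 0.1787] rot [-3.1405e+00 -4.0000e-04  2.8265e+00] shift [0.0017 0.0057 0.1227] w 0.0679 F [0.47 0.5  0.02]
green [474.09377098 211.55804253] [29.7 34.7] [ 0.56360016 -0.29964598  0.08      ]
red [277.21963215 258.51734257] [20.8 21.2] [0.45623444 0.15341983 0.075     ]
t 8.35 tcp [0.6632 0.0478 0.1793] rot [-3.1412e+00  4.0000e-04  2.8256e+00] shift [0.0019 0.0059 0.1233] w 0.0681 F [-0.6  -0.11 -0.16]
```

View pics/a3.png

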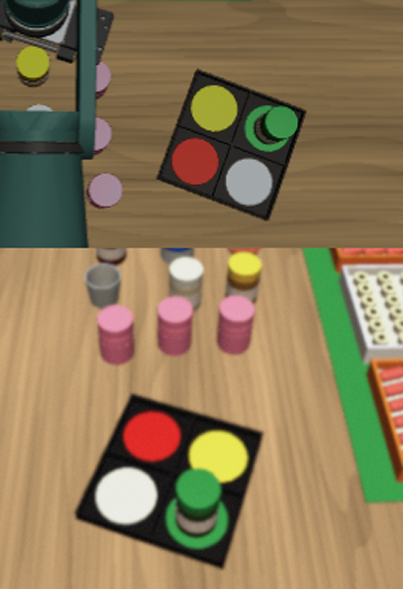

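The green jar stands upright on its disc: lid at (281,123) in the top crop, disc at (270,128), the difference being parallax. I'm now over yellow with 6 mm to correct.

>>> drive_tool(
  series=[
    [0.068,[0.001,0.0055,0.03],[0,0,0]],
    [0.068,[0.002,0.0055,0.06],[0,0,0]],
    [0.068,[0.002,0.0055,0.095],[0,0,0]],
    [0.068,[0.002,0.0055,0.1225],[0,0,0]],
    [0.068,[0.002,0.0055,0.1225],[0,0,0]],
  ],
)

```text
time: 8.98
tool_pos: [0.6608, 0.0541, 0.0537]
ee_rot: [-3.14, -0.006, 2.826]
wrist_force: [0.1, -0.5, 0.5]
width: 0.0683
finger_force: 0.0
```

>>> drive_tool(
  series=[
    [0.045,[0,0,0],[0,0,0]],
    [0.045,[0,0,0],[0,0,0]],
    [0.045,[0,0,0],[0,0,0]],
    [0.045,[0,0,0],[0,0,0]],
    [0.045,[0,0,-0.02],[0,0,0]],
  ],
)

```text
time: 9.6
tool_pos: [0.6614, 0.0558, 0.0749]
ee_rot: [-3.141, -0.005, 2.828]
wrist_force: [0.7, 0.5, -1.5]
width: 0.0489
finger_force: 30.0
```

```bash
python3 -c "
from h import *
t=imaging.snapshot('top'); m=mask(cv2.cvtColor(t,cv2.COLOR_RGB2HSV),'green')
n,l,s,ce=cv2.connectedComponentsWithStats(m[195:232,473:500]);print(ce[1:]+[473,195],s[1:,4]);print(plane('top',(481.3,209.4),.08))"; python3 d.py 0.6037 -0.2312 0.17
```

```text
[[481.01023018 210.27621483]] [391]
[ 0.56864618 -0.31672607  0.08      ]
t 9.65 tcp [0.6638 0.0559 0.0796] rot [3.1404e+00 2.2000e-03 2.8280e+00] shift [-0.0316 -0.2915 -0.0907] w 0.0488 F [ 1.15 -0.19  0.02]
```

>>> drive_tool(
  series=[
    [0.045,[0,0,-0.05],[0,0,0]],
    [0.045,[0,0,-0.095],[0,0,0]],
    [0.045,[-0.006,-0.058,-0.1],[0,0,0]],
    [0.045,[-0.013,-0.116,-0.1],[0,0,0]],
    [0.045,[-0.019,-0.172,-0.1],[0,0,0]],
  ],
)

```text
time: 10.28
tool_pos: [0.6277, -0.1151, 0.1771]
ee_rot: [3.141, 0.001, 2.829]
wrist_force: [0.7, 0.2, -2.2]
width: 0.049
finger_force: 30.0
```

>>> drive_tool(
  series=[
    [0.045,[-0.006,-0.058,0],[0,0,0]],
    [0.045,[-0.011,-0.1,0],[0,0,0]],
    [0.045,[-0.0125,-0.118,0],[0,0,0]],
    [0.045,[-0.0125,-0.118,0],[0,0,0]],
    [0.045,[-0.0125,-0.118,0],[0,0,0]],
  ],
)

```text
time: 10.9
tool_pos: [0.604, -0.2282, 0.1765]
ee_rot: [3.14, -0.0, 2.83]
wrist_force: [-0.7, 0.3, -0.7]
width: 0.0495
finger_force: 30.0
```

```bash
python3 d.py 0.6037 -0.2312 0.060; python3 -c "
from h import *
imaging.snapshot('top')"; python3 d.py 0.6037 -0.2312 0.060
```

```text
t 10.9 tcp [ 0.604  -0.2282  0.1765] rot [ 3.1404 -0.      2.8297] shift [-0.0006 -0.0031  0.1165] w 0.0495 F [-0.74  0.34 -0.74]
t 10.95 tcp [ 0.6041 -0.228   0.1766] rot [ 3.1407 -0.      2.8302] shift [-0.0006 -0.0032  0.1166] w 0.0493 F [ 0.11 -0.37 -0.36]
```

>>> drive_tool(
  series=[
    [0.045,[0,-0.003,0.035],[0,0,0]],
    [0.045,[0,-0.003,0.07],[0,0,0]],
    [0.045,[0,-0.003,0.095],[0,0,0]],
    [0.045,[0,-0.003,0.107],[0,0,0]],
    [0.045,[0,-0.003,0.111],[0,0,0]],
  ],
)

```text
time: 11.58
tool_pos: [0.603, -0.2314, 0.066]
ee_rot: [3.14, -0.0, 2.829]
wrist_force: [-1.2, 1.7, 5.9]
width: 0.0492
finger_force: 30.0
```

>>> drive_tool(
  series=[
    [0.045,[0,0,0.001],[0,0,0]],
    [0.045,[0,0,0.002],[0,0,0]],
    [0.045,[0,0,0.003],[0,0,0]],
    [0.045,[0,0,0.003],[0,0,0]],
    [0.045,[0,0,0.003],[0,0,0]],
  ],
)

```text
time: 12.2
tool_pos: [0.6041, -0.2332, 0.0658]
ee_rot: [3.141, 0.005, 2.828]
wrist_force: [-1.2, 1.9, 7.0]
width: 0.0489
finger_force: 30.0
```

Contact. Release, then to white.

>>> drive_tool(
  series=[
    [0.068,[0,0,0],[0,0,0]],
    [0.068,[0,0,0],[0,0,0]],
    [0.068,[0,0,0],[0,0,0]],
    [0.068,[0,0,-0.02],[0,0,0]],
    [0.068,[0,0,-0.05],[0,0,0]],
  ],
)

```text
time: 12.82
tool_pos: [0.602, -0.2326, 0.1127]
ee_rot: [3.141, -0.002, 2.828]
wrist_force: [0.7, -0.3, 0.7]
width: 0.0681
finger_force: 0.0
```

>>> drive_tool(
  series=[
    [0.068,[0,0,-0.055],[0,0,0]],
    [0.068,[0.02,0.055,-0.065],[0,0,0]],
    [0.068,[0.04,0.11,-0.065],[0,0,0]],
    [0.068,[0.06,0.165,-0.065],[0,0,0]],
    [0.068,[0.08,0.22,-0.065],[0,0,0]],
  ],
)

```text
time: 13.45
tool_pos: [0.5945, 0.0028, 0.1794]
ee_rot: [3.141, 0.003, 2.827]
wrist_force: [0.5, -0.1, -0.2]
width: 0.0681
finger_force: 0.0
```

>>> drive_tool(
  series=[
    [0.068,[0.01,0.025,0],[0,0,0]],
    [0.068,[0.01,0.025,0],[0,0,0]],
    [0.068,[0.01,0.025,0],[0,0,0]],
  ],
)

```text
time: 13.82
tool_pos: [0.5929, 0.027, 0.1783]
ee_rot: [-3.141, 0.001, 2.827]
wrist_force: [0.0, 0.0, -0.1]
width: 0.0677
finger_force: 0.0
```

```bash
python3 d.py 0.5742 0.0442 0.056;python3 -c "
from h import *
imaging.snapshot('top')"; python3 d.py 0.5742 0.0442 0.056
```

```text
t 13.825 tcp [0.5929 0.027  0.1783] rot [-3.1412e+00  1.4000e-03  2.8272e+00] shift [0.0233 0.0106 0.1223] w 0.0677 F [ 0.04  0.02 -0.09]
t 13.875 tcp [0.5929 0.0266 0.1781] rot [-3.1413e+00  1.0000e-03  2.8263e+00] shift [0.0233 0.011  0.122 ] w 0.068 F [ 0.06 -0.09 -0.48]
```

>>> drive_tool(
  series=[
    [0.068,[0.023,0.011,0.005],[0,0,0]],
    [0.068,[0.023,0.011,0.04],[0,0,0]],
    [0.068,[0.023,0.011,0.08],[0,0,0]],
    [0.068,[0.023,0.011,0.122],[0,0,0]],
    [0.068,[0.023,0.011,0.122],[0,0,0]],
  ],
)

```text
time: 14.5
tool_pos: [0.571, 0.0441, 0.0514]
ee_rot: [-3.139, -0.009, 2.826]
wrist_force: [-0.0, -0.1, 0.8]
width: 0.0681
finger_force: 0.0
```

>>> drive_tool(
  series=[
    [0.045,[0,0,0],[0,0,0]],
    [0.045,[0,0,0],[0,0,0]],
    [0.045,[0,0,0],[0,0,0]],
    [0.045,[0,0,0],[0,0,0]],
    [0.045,[0,0,-0.02],[0,0,0]],
  ],
)

```text
time: 15.12
tool_pos: [0.5728, 0.0457, 0.0744]
ee_rot: [-3.141, -0.003, 2.828]
wrist_force: [-0.3, -0.2, -2.2]
width: 0.0493
finger_force: 30.0
```

```bash
python3 d.py 0.4873 -0.2830 0.17
```

```text
t 15.125 tcp [0.5728 0.0457 0.0744] rot [-3.1409 -0.0034  2.8279] shift [-0.0198 -0.3391 -0.0955] w 0.0493 F [-0.28 -0.22 -2.22]
```

>>> drive_tool(
  series=[
    [0.045,[0,0,-0.05],[0,0,0]],
    [0.045,[0,0,-0.095],[0,0,0]],
    [0.045,[-0.003,-0.058,-0.1],[0,0,0]],
    [0.045,[-0.007,-0.116,-0.1],[0,0,0]],
    [0.045,[-0.01,-0.174,-0.1],[0,0,0]],
  ],
)

```text
time: 15.75
tool_pos: [0.5293, -0.1241, 0.1755]
ee_rot: [3.141, 0.0, 2.829]
wrist_force: [-0.1, 0.4, -0.3]
width: 0.0492
finger_force: 30.0
```

>>> drive_tool(
  series=[
    [0.045,[-0.003,-0.058,0],[0,0,0]],
    [0.045,[-0.007,-0.116,0],[0,0,0]],
    [0.045,[-0.009,-0.15,0],[0,0,0]],
    [0.045,[-0.0095,-0.165,0],[0,0,0]],
    [0.045,[-0.0095,-0.165,0],[0,0,0]],
  ],
)

```text
time: 16.38
tool_pos: [0.4879, -0.2828, 0.1751]
ee_rot: [3.141, -0.001, 2.827]
wrist_force: [-0.5, 0.5, -1.6]
width: 0.0495
finger_force: 30.0
```

```bash
python3 d.py 0.4873 -0.2830 0.060; python3 -c "
from h import *
imaging.snapshot('top')
s=imaging.snapshot('side')[230:450,210:470]
cv2.imwrite('pics/a4.png',cv2.resize(s,None,fx=1.55,fy=1.55,interpolation=2)[...,::-1])"; python3 d.py 0.4873 -0.2830 0.060
```

```text
t 16.375 tcp [ 0.4879 -0.2828  0.1751] rot [ 3.1405e+00 -6.0000e-04  2.8269e+00] shift [ 0.0004 -0.0005  0.1151] w 0.0495 F [-0.5   0.48 -1.56]
t 16.475 tcp [ 0.4884 -0.2815  0.1754] rot [ 3.1405e+00 -3.0000e-04  2.8292e+00] shift [ 0.0006 -0.0019  0.1153] w 0.0491 F [-0.37 -0.52 -0.96]
```

View pics/a4.png

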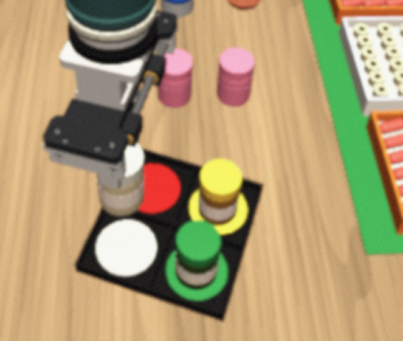

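Green (198,255) and yellow (220,190) stand on their discs, and the white jar is held above its own at (125,248). Lowering.

>>> drive_tool(
  series=[
    [0.045,[0,-0.001,0.035],[0,0,0]],
    [0.045,[0,-0.001,0.07],[0,0,0]],
    [0.045,[0,-0.001,0.095],[0,0,0]],
    [0.045,[0,-0.001,0.107],[0,0,0]],
    [0.045,[0,-0.001,0.11],[0,0,0]],
  ],
)

```text
time: 17.1
tool_pos: [0.4881, -0.2829, 0.0654]
ee_rot: [3.141, -0.0, 2.829]
wrist_force: [0.2, -0.5, -0.9]
width: 0.0491
finger_force: 30.0
```

>>> drive_tool(
  series=[
    [0.045,[0,0,0.001],[0,0,0]],
    [0.045,[0,0,0.002],[0,0,0]],
    [0.045,[0,0,0.003],[0,0,0]],
    [0.045,[0,0,0.003],[0,0,0]],
    [0.045,[0,0,0.003],[0,0,0]],
  ],
)

```text
time: 17.73
tool_pos: [0.4888, -0.2844, 0.0652]
ee_rot: [-3.141, 0.004, 2.828]
wrist_force: [-0.2, 1.0, 6.3]
width: 0.0493
finger_force: 30.0
```

>>> drive_tool(
  series=[
    [0.068,[0,0,0],[0,0,0]],
    [0.068,[0,0,0],[0,0,0]],
    [0.068,[0,0,0],[0,0,0]],
    [0.068,[0,0,-0.02],[0,0,0]],
    [0.068,[0,0,-0.05],[0,0,0]],
  ],
)

```text
time: 18.35
tool_pos: [0.4868, -0.2833, 0.1113]
ee_rot: [3.14, -0.004, 2.828]
wrist_force: [0.5, -0.6, -0.4]
width: 0.068
finger_force: 0.0
```

>>> drive_tool(
  series=[
    [0.068,[0,0,-0.055],[0,0,0]],
    [0.068,[0.02,0.054,-0.065],[0,0,0]],
    [0.068,[0.042,0.108,-0.065],[0,0,0]],
    [0.068,[0.064,0.162,-0.065],[0,0,0]],
    [0.068,[0.086,0.216,-0.065],[0,0,0]],
  ],
)

```text
time: 18.98
tool_pos: [0.4722, -0.0502, 0.1774]
ee_rot: [3.141, 0.0, 2.827]
wrist_force: [0.8, 0.6, -0.0]
width: 0.0681
finger_force: 0.0
```

>>> drive_tool(
  series=[
    [0.068,[0.022,0.055,0],[0,0,0]],
    [0.068,[0.044,0.11,0],[0,0,0]],
    [0.068,[0.07,0.165,0],[0,0,0]],
    [0.068,[0.0795,0.19,0],[0,0,0]],
    [0.068,[0.0795,0.19,0],[0,0,0]],
  ],
)

```text
time: 19.6
tool_pos: [0.4551, 0.1549, 0.1772]
ee_rot: [-3.141, -0.0, 2.832]
wrist_force: [-0.3, -0.1, 0.2]
width: 0.068
finger_force: 0.0
```

```bash
python3 d.py 0.4563 0.1535 0.056;python3 -c "
from h import *
imaging.snapshot('top')"; python3 d.py 0.4563 0.1535 0.056
```

```text
t 19.6 tcp [0.4551 0.1549 0.1772] rot [-3.1414e+00 -4.0000e-04  2.8316e+00] shift [-0.0016 -0.001   0.1212] w 0.068 F [-0.35 -0.13  0.19]
t 19.65 tcp [0.4554 0.1537 0.1772] rot [-3.1408e+00 -2.0000e-04  2.8297e+00] shift [-0.001   0.0002  0.1212] w 0.068 F [ 0.   -0.02  0.02]
```

>>> drive_tool(
  series=[
    [0.068,[-0.001,0,0.03],[0,0,0]],
    [0.068,[-0.001,0,0.06],[0,0,0]],
    [0.068,[-0.001,0,0.095],[0,0,0]],
    [0.068,[-0.001,0,0.121],[0,0,0]],
    [0.068,[-0.001,0,0.121],[0,0,0]],
  ],
)

```text
time: 20.27
tool_pos: [0.4548, 0.1512, 0.0541]
ee_rot: [-3.138, -0.005, 2.826]
wrist_force: [0.5, 0.7, 0.4]
width: 0.068
finger_force: 0.0
```

>>> drive_tool(
  series=[
    [0.045,[0,0,0],[0,0,0]],
    [0.045,[0,0,0],[0,0,0]],
    [0.045,[0,0,0],[0,0,0]],
    [0.045,[0,0,0],[0,0,0]],
    [0.045,[0,0,-0.02],[0,0,0]],
  ],
)

```text
time: 20.9
tool_pos: [0.4547, 0.1528, 0.0749]
ee_rot: [-3.139, -0.004, 2.828]
wrist_force: [-0.7, -0.2, -2.5]
width: 0.0492
finger_force: 30.0
```

```bash
python3 d.py 0.5203 -0.1993 0.17
```

```text
t 20.9 tcp [0.4547 0.1528 0.0749] rot [-3.1393 -0.0041  2.828 ] shift [-0.1706 -0.3149 -0.0951] w 0.0492 F [-0.71 -0.19 -2.5 ]
```

>>> drive_tool(
  series=[
    [0.045,[0,0,-0.05],[0,0,0]],
    [0.045,[0,0,-0.095],[0,0,0]],
    [0.045,[-0.028,-0.052,-0.1],[0,0,0]],
    [0.045,[-0.056,-0.104,-0.1],[0,0,0]],
    [0.045,[-0.084,-0.156,-0.1],[0,0,0]],
  ],
)

```text
time: 21.52
tool_pos: [0.488, -0.0225, 0.1759]
ee_rot: [3.141, -0.001, 2.829]
wrist_force: [0.8, 0.0, -1.7]
width: 0.0491
finger_force: 30.0
```

>>> drive_tool(
  series=[
    [0.045,[-0.028,-0.052,0],[0,0,0]],
    [0.045,[-0.056,-0.104,0],[0,0,0]],
    [0.045,[-0.08,-0.145,0],[0,0,0]],
    [0.045,[-0.086,-0.159,0],[0,0,0]],
    [0.045,[-0.086,-0.159,0],[0,0,0]],
  ],
)

```text
time: 22.15
tool_pos: [0.5205, -0.199, 0.1754]
ee_rot: [3.14, -0.002, 2.827]
wrist_force: [-0.2, 0.2, -2.1]
width: 0.049
finger_force: 30.0
```

```bash
python3 d.py 0.5203 -0.1993 0.06;python3 -c "
from h import *
imaging.snapshot('top')"; python3 d.py 0.5203 -0.1993 0.060
```

```text
t 22.15 tcp [ 0.5205 -0.199   0.1754] rot [ 3.1405e+00 -2.4000e-03  2.8266e+00] shift [-0.0002 -0.0005  0.1154] w 0.049 F [-0.22  0.2  -2.09]
t 22.2 tcp [ 0.5206 -0.198   0.1758] rot [ 3.1402e+00 -1.8000e-03  2.8280e+00] shift [-0.0003 -0.0015  0.1158] w 0.0491 F [-0.47  1.31 -1.63]
```

>>> drive_tool(
  series=[
    [0.045,[0,-0.001,0.035],[0,0,0]],
    [0.045,[0,-0.001,0.07],[0,0,0]],
    [0.045,[0,-0.001,0.095],[0,0,0]],
    [0.045,[0,-0.001,0.107],[0,0,0]],
    [0.045,[0,-0.001,0.11],[0,0,0]],
  ],
)

```text
time: 22.82
tool_pos: [0.5206, -0.1987, 0.0662]
ee_rot: [3.141, -0.001, 2.829]
wrist_force: [0.2, 1.2, -1.8]
width: 0.0493
finger_force: 30.0
```

>>> drive_tool(
  series=[
    [0.045,[0,0,0.001],[0,0,0]],
    [0.045,[0,0,0.002],[0,0,0]],
    [0.045,[0,0,0.003],[0,0,0]],
    [0.045,[0,0,0.003],[0,0,0]],
    [0.045,[0,0,0.003],[0,0,0]],
  ],
)

```text
time: 23.45
tool_pos: [0.5216, -0.2003, 0.0652]
ee_rot: [-3.141, 0.003, 2.828]
wrist_force: [0.1, 1.2, 5.9]
width: 0.0492
finger_force: 30.0
```

Release, rise and clear the view.

>>> drive_tool(
  series=[
    [0.068,[0,0,0],[0,0,0]],
    [0.068,[0,0,0],[0,0,0]],
    [0.068,[0,0,0],[0,0,0]],
    [0.068,[0,0,-0.02],[0,0,0]],
    [0.068,[0,0,-0.05],[0,0,0]],
  ],
)

```text
time: 24.08
tool_pos: [0.5196, -0.1995, 0.1122]
ee_rot: [3.141, -0.004, 2.828]
wrist_force: [0.5, -0.1, 0.2]
width: 0.0682
finger_force: 0.0
```

>>> drive_tool(
  series=[
    [0.068,[0,0,-0.055],[0,0,0]],
    [0.068,[0.055,0.02,-0.075],[0,0,0]],
    [0.068,[0.09,0.07,-0.085],[0,0,0]],
    [0.068,[0.12,0.12,-0.085],[0,0,0]],
    [0.068,[0.15,0.17,-0.085],[0,0,0]],
  ],
)

```text
time: 24.7
tool_pos: [0.4299, 0.0094, 0.1986]
ee_rot: [3.141, 0.001, 2.827]
wrist_force: [-0.6, 0.5, -0.5]
width: 0.0676
finger_force: 0.0
```

>>> drive_tool(
  series=[
    [0.068,[0.03,0.05,0],[0,0,0]],
    [0.068,[0.06,0.1,0],[0,0,0]],
    [0.068,[0.06,0.1,0],[0,0,0]],
  ],
)

```text
time: 25.08
tool_pos: [0.4031, 0.1249, 0.1984]
ee_rot: [3.141, -0.0, 2.835]
wrist_force: [-0.8, -1.3, -0.2]
width: 0.0679
finger_force: 0.0
```

```bash
python3 d.py 0.4 0 0.2; python3 -c "
from h import *
t=imaging.snapshot('top')[130:290,300:560];s=imaging.snapshot('side')[230:450,210:470]
cv2.imwrite('pics/a5.png',cv2.resize(np.vstack([t,s]),None,fx=1.55,fy=1.55,interpolation=2)[...,::-1])"
```

```text
t 25.075 tcp [0.4031 0.1249 0.1984] rot [ 3.1408e+00 -3.0000e-04  2.8353e+00] shift [-0.0347 -0.12   -0.0017] w 0.0679 F [-0.84 -1.26 -0.25]
```

View pics/a5.png

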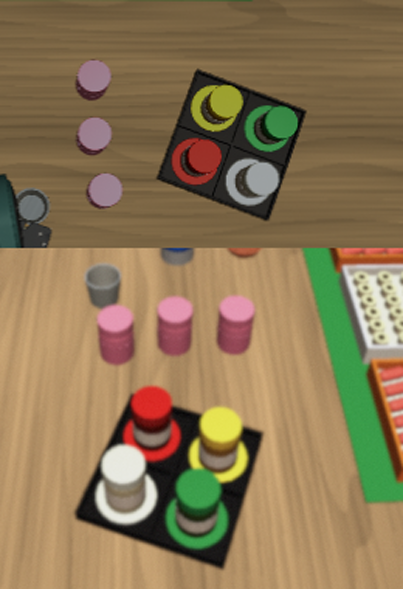

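All four jars stand upright on their discs, with lids in the top crop at yellow (227,100), red (204,155), white (262,178) and green (281,123). I'll do a quick offset check, then hand in.

```bash
python3 -c "
from h import *
P=dict(yellow=((227,100),(.6037,-.2312)),red=((204,155),(.5203,-.1993)),white=((262,178),(.4873,-.283)),green=((281,123),(.5716,-.315)))
e=[np.hypot(*(plane('top',(300+u/1.55,130+v/1.55),.081)[:2]-p)) for (u,v),p in P.values()];print(np.round(e,4))
if max(e)<.009: print(robot.close_job())"
```

```text
[0.0049 0.0005 0.0022 0.0033]
the job is handed in; nothing more can be done
None
```

I stood the four plain-lidded jars upright in the caddy, each on the disc of its lid's colour and about 5 mm or less off centre by the last picture, kept clear of the taped jars, and handed the job in at about 25 s of robot time; no verdict was shown.

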